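# Find the full glaze tin and clamp it in the shaker

### The arm

A 6-joint arm with a two-finger parallel gripper is mounted at the origin on the work surface. World frame = base frame: x ahead of the robot, y to its left, z up, the work surface at z = 0. Lengths are in m, angles in degrees, forces in N, time in s.
With the tool pointing down it reaches from about 0.3 to 0.875 m from the base axis. Payload 6.4 kg.
Tool frame: the origin (TCP) lies at the very end of the fingers, on their centre line; the grasp point (between the pads) lies 19 mm behind it; z points along the fingers, y is the line along which they close (so a half turn about z gives the same grasp; the last joint's range is limited). The gripper opens to 88 mm and grips with 3 to 60 N. Pads are 18 mm wide; open, the fingers measure 123 mm over their backs; the gripper's body (75 mm by 187 mm) begins 45 mm behind the grasp point.
Start: joints at [60.831, 10.359, 92.074, -0, 77.567, -11.82], TCP at [0.171, 0.549, 0.239] pointing down, gripper open.
Joint ranges: [-171.53, 171.53], [-51.25, 118.39], [17.06, 147.69], [-65.23, 245.23], [0, 150.52], [-178.68, 178.68]. Speed limits (degrees/s): [147.25, 147.25, 172.46, 180, 180, 180].

### API

Orientations are given as [roll, pitch, yaw] about the fixed x, y, z axes, in that order (R = Rz(yaw) Ry(pitch) Rx(roll)).
In Python, from rig import sense, snapshot, get_calibration, finish_job gives the robot as it stands. The module is installed in compiled form; this text tells all that it offers.
- The arm moves only by the shell command python3 -m crank 'ROWS' [FORCE]. ROWS is JSON, a list of rows, each an object of numbers: "dx", "dy", "dz": the shift along the tool's x, y, z in mm; "roll": the turn about the tool's z in rad; "hand": the finger opening in mm, from 0 to 88.1. In form: [{"dx": .., "dy": .., "dz": .., "roll": .., "hand": ..}, ...]. A call has 1 to 8 rows; each row shifts and turns the commanded pose from where the row before left it, along the tool's axes as they then stand; what a row does not reach is not made up. A row lasts 1/8 s, in which the tool goes at most 62.5 mm and 10.7 degrees, less where a joint would pass 70% of its speed; a pose out of reach is approached as far as the arm can. A call with a gripper value outside its range is refused whole. The fingers move at their own pace and stop on an object; FORCE is the grip in N (left out, the last holds). Time passes only in rows, so rows that do not move let the fingers close. It gives the time, the measured TCP pose, the force, the opening and the grip force at its end, in the units of the state.
- sense(): the state, without advancing time (a new reading comes with each control period).
- snapshot(name): name is "scene" or "top" or "wrist"; returns (picture, depth): 420x560x3 uint8, red, green, blue; 420x560 float32, m along the optical axis (not along the pixel's ray), 0 where there is no reading.
- get_calibration(name): a dict with "fx", "fy", "cx", "cy" (pixels), "dist_coeffs" ([k1, k2, p1, p2, k3] as OpenCV has them; the pictures are not rectified), "R" (3x3) and "t" (3): a world point X has camera coordinates R X + t; the wrist camera has in their place "T_tool_cam" (4x4, takes a point from camera to tool coordinates, whose origin is the TCP and whose axes are the flange's). Camera axes: x right, y down, z forward; pixel columns grow to the right and rows downward; lengths in m; the calibration is good to about 2 mm. A picture is of the moment at which its call begins: read the wrist's pose just before it. get_calibration takes no time and is no camera call.
- finish_job(): hands the job in; it is judged then, once.
The state is a dict: "t": time; "qpos": joint angles; "joint_vel": joint speeds; "effort": joint torques, N m; "position": TCP position; "ee_rot": TCP orientation; "wrist_force": force on the tool from outside, world axes, zero at the start; "ft_torque": the same for the moment, N m; "width": opening from 0.0 (shut) to 1.0 (fully open); "grasp_force": force on a finger pad.
Only numpy, scipy, OpenCV 4.12 (cv2) and the standard library are available. Lean on these libraries where they do the work, as an engineer would, in place of code of your own. Each camera call takes 0.05 s, during which the arm holds its last target. There are 200 camera calls.

### The job

Three identical closed glaze tins stand on the bench: two are nearly empty and one is full, which only their weight tells. Stand the full one upright in the middle of the shaker's bed, square to the clamp and let go of it there, then push the sliding clamp jaw until the tin is held snugly between jaw and fixed stop. Set tins down rather than dropping them, leave the other two standing upright on the bench, and do not disturb the clay cup and the jar.

Things in the scene. Friction and masses are not known exactly. Their poses are not given: they have to be found in the camera images.
- tin_a_center (a point): one of three identical closed steel tins, 120 long (its x) x 84 wide (its y) x 122 high with handle, standing on the bench. Point: its middle, 61 above its underside, z up; lid top 22 above the point. Two tins (nearly empty) weigh 0.25 to 0.36 kg, one (full) 0.70 to 0.90 kg, centred under the handle; names and places do not tell which.
- tin_b_center (a point): second tin, same as tin_a in all but perhaps weight. Each lid carries a black bridge handle: a bar along the tin's x, 82 long, 18 wide (y), 18 high, its middle 52 straight above this point, on a post near each end, with 21 of air between bar and lid. Grasp the bar across its 18 mm width.
- tin_c_center (a point): third tin, same size, shape, handle and point as tin_a and tin_b
- shaker: bench shaker, fixed: low grey box with a flat black rubber bed. Origin: on the bench under the bed; z up, +x away from the robot. Bed top 45 above the bench, x -80 to 80 (middle at 0), y -145 to 105. Fixed steel stop at +y: x -50 to 50, inner upright face at y = 90, top 90 above the bench. Sliding jaw at -y. Motor housing x 88 to 158, 60 high.
- jaw_face (a point): point on the flat outer (-y) face of the sliding clamp jaw, mid-width, 125 above the bench; axes as the shaker's. The jaw is an upright steel plate 12 thick (y), 100 wide (x), from the bed to 146 above the bench; push this face in the shaker's +y direction.
- jaw (a joint): slide of the clamp jaw, m, growing as it closes (shaker's +y). Clear gap between jaw and fixed stop = 0.190 minus this value; starts at 0 to 0.03, so an 84 mm wide tin is snug at about 0.106. Takes about 3 N to slide (plus the tin's drag on the rubber once it touches) and stays where it is left.
- cup_center (a point): bystander: unfired clay cup, 84 across, 85 high; point half-way up. Leave alone.
- jar_center (a point): bystander: glass jar, 70 across, 100 high; point half-way up. Leave alone.
There are look-alikes about, which are no part of the job. Leave any pink or red look-alike of the part that bears tin_a_center alone.

How it is judged:
By the outcome, as a careful person would: the job done as asked, in the order asked, and still so for the second after the job is handed in, with the robot touching nothing.
It also fails if it takes over 72 s, if anything falls off the work surface, if the arm or the gripper's body presses on something with over 40 N, if the wrist force passes 120 N, or if a joint passes its speed limit or range.

## Working session

There is one attempt and no reset: what is moved stays moved. The work goes in short steps, Python scripts to look and compute and a shell command to move; the robot and the scene stay as the last step left them, time stands still between calls to the robot, and variables do not carry over. Pictures are saved under pics/ and viewed, at most 10 in all, crops included, and the job is handed in when it is done.

```bash
mkdir -p pics; python3 - <<'E'
from rig import *
import cv2,numpy as np
for n in("scene","top"):
    p,d=snapshot(n); np.savez(f"pics/{n}0.npz",p=p,d=d); cv2.imwrite(f"pics/{n}0.png",p[:,:,::-1])
    c=get_calibration(n); print(n,c)
print(get_calibration("wrist")); print(sense())
E
```

```text
scene {'fx': 447.7725301637562, 'fy': 447.7725301637562, 'cx': 283.78873795711655, 'cy': 206.48153416051764, 'dist_coeffs': array([-0.13186056,  0.        ,  0.        ,  0.        ,  0.        ]), 'R': array([[-0.66318983,  0.74827503, -0.01623971],
       [ 0.45359403,  0.3845682 , -0.80396502],
       [-0.59534168, -0.54054766, -0.5944548 ]]), 't': array([ 0.20258509, -0.20253408,  1.6375304 ])}
top {'fx': 386.22626989706873, 'fy': 386.22626989706873, 'cx': 279.10921850268295, 'cy': 207.91655733100595, 'dist_coeffs': array([-0.00470299,  0.        ,  0.        ,  0.        ,  0.        ]), 'R': array([[ 0.0138226 , -0.99989692,  0.00388404],
       [-0.98244252, -0.01430388, -0.18601637],
       [ 0.18605276, -0.00124462, -0.98253897]]), 't': array([0.15615313, 0.55355927, 1.18588494])}
{'fx': 312.12343485247425, 'fy': 312.12343485247425, 'cx': 280.18173136936974, 'cy': 210.56766766381705, 'dist_coeffs': array([-0.02884996,  0.        ,  0.        ,  0.        ,  0.        ]), 'T_tool_cam': array([[-1.17062987e-03, -9.61243719e-01, -2.75697555e-01,
         7.09747539e-02],
      
[... 221 characters left out ...]
,
         1.00000000e+00]])}
{'t': 0.1, 'qpos': array([ 6.08321740e+01,  1.03999392e+01,  9.21223322e+01, -3.22472778e-04,
        7.75678205e+01, -1.18194730e+01]), 'joint_vel': array([ 0.01866486, -0.06278991, -0.16269487,  0.03648729,  0.03368382,
       -0.09028883]), 'effort': array([ 3.29036357e-04, -4.34822881e+01, -3.42694616e+01,  7.04493094e-02,
        3.40688915e-02, -2.43264736e-05]), 'position': array([0.17120448, 0.54844095, 0.23790796]), 'ee_rot': array([-1.79911754e+02, -1.81452798e-02,  1.62651703e+02]), 'wrist_force': array([-0.623261  , -0.52644464, -1.65806722]), 'ft_torque': array([-0.04038726, -0.01897358,  0.04691987]), 'grasp_force': 0.0, 'width': 0.999064208767883}
```

View pics/scene0.png

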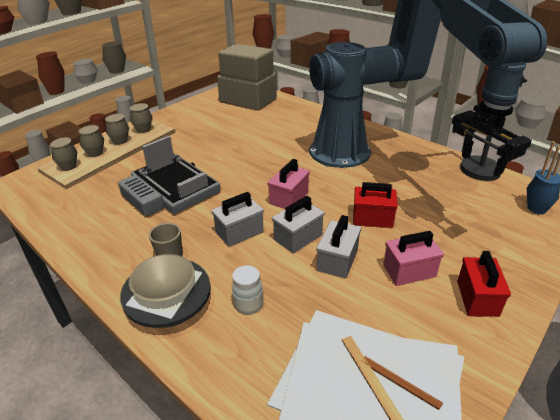

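View pics/top0.png

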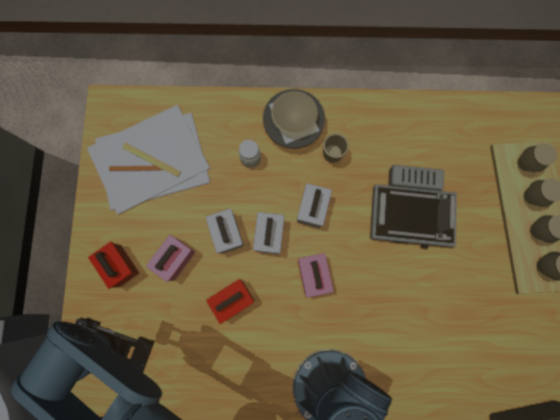

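Scene view: three grey tins at (238,220), (298,224) and (339,245), which are (315,206), (269,233) and (224,231) in the top view. The pink and red tins are look-alikes. The shaker is at (414,214) in the top view. Its tall jaw plate is on the right (−y) and its stop is on the left. The cup is at (335,149) and the jar at (249,153).

```bash
cat > h.py <<'E'
from rig import *
import cv2,numpy as np
from scipy.spatial.transform import Rotation as Ro
def rays(c,uv):
    K=np.array([[c['fx'],0,c['cx']],[0,c['fy'],c['cy']],[0,0,1]])
    u=cv2.undistortPoints(np.float64(uv).reshape(-1,1,2),K,np.array(c['dist_coeffs'])).reshape(-1,2)
    return np.c_[u,np.ones(len(u))]
def pose(name,s=None):
    c=get_calibration(name)
    if name!='wrist': return c,c['R'].T,-c['R'].T@c['t']
    R=Ro.from_euler('xyz',s['ee_rot'],degrees=True).as_matrix();T=c['T_tool_cam']
    return c,R@T[:3,:3],R@T[:3,3]+s['position']
def cloud(name,d,s=None):
    c,R,o=pose(name,s); v,u=np.mgrid[:420,:560]
    r=rays(c,np.c_[u.ravel(),v.ravel()]); return ((r*d.reshape(-1,1))@R.T+o).reshape(420,560,3)
def plane(name,uv,z,s=None):
    c,R,o=pose(name,s); r=rays(c,uv)@R.T
    return o+r*((z-o[2])/r[:,2])[:,None]
def rect(m,P):
    "components of mask m -> world xy rect"
    n,l,st,ce=cv2.connectedComponentsWithStats(m.astype(np.uint8))
    out=[]
    for i in range(1,n):
        if st[i,4]<25: continue
        q=P[l==i]; (c,wh,a)=cv2.minAreaRect(q[:,:2].astype(np.float32))
        if wh[0]<wh[1]: a+=90; wh=wh[::-1]
        out.append((ce[i].round(),np.array(c).round(4),np.array(wh).round(4),round((a+90)%180-90,1),q[:,2].mean().round(4),q[:,:2].mean(0).round(4),st[i,4]))
    return out
E
python3 - <<'E'
from h import *
for n in("top","scene"):
    f=np.load(f"pics/{n}0.npz");p=f['p'];P=cloud(n,f['d']);z=P[...,2]
    ok=(f['d']>0)&(P[...,0]>.2)&(P[...,0]<1.0)&(abs(P[...,1])<.6)
    print(n,"bench z",np.median(z[ok&(abs(z)<.02)]))
    dark=p.max(2)<70
    print("handles");[print(*r) for r in rect(ok&dark&(z>.112)&(z<.13),P)]
    print("lids");[print(*r) for r in rect(ok&(z>.075)&(z<.09),P)]
    print("high");[print(*r) for r in rect(ok&(z>.138)&(z<.152),P)]
    if n=='top':
        print("bed");[print(*r) for r in rect(ok&(z>.038)&(z<.052),P)]
p=cv2.imread("pics/top0.png")[160:270,190:480]
cv2.imwrite("pics/crop1.png",cv2.resize(p,None,fx=2.7,fy=2.7,interpolation=cv2.INTER_CUBIC))
E
```

```text
top bench z 0.0008823185380034682
handles
[315. 202.] [0.5587 0.0546] [0.0769 0.0147] -13.8 0.1222 [0.5578 0.0546] 123
[446. 214.] [ 0.5305 -0.3405] [0.0947 0.0054] -3.3 0.1217 [ 0.5281 -0.3405] 77
[222. 229.] [0.4724 0.3333] [0.0772 0.0152] 18.9 0.1225 [0.4717 0.3329] 131
[268. 231.] [0.4682 0.1956] [0.0765 0.0147] -6.6 0.1229 [0.4671 0.1954] 122
[165. 257.] [0.3863 0.4972] [0.0797 0.0154] -34.8 0.1219 [0.3854 0.4973] 154
[316. 274.] [0.3419 0.0521] [0.0751 0.0141] 12.4 0.1223 [0.3418 0.0521] 128
[229. 301.] [0.2619 0.3058] [0.0792 0.0143] -57.2 0.1226 [0.2618 0.3058] 141
lids
[295. 111.] [0.8637 0.1182] [0.1258 0.1208] 0.9 0.083 [0.8703 0.1165] 532
[336. 144.] [ 0.7552 -0.0166] [0.0825 0.0784] -1.0 0.0833 [ 0.7565 -0.0169] 177
[249. 158.] [0.7103 0.2684] [0.0535 0.0191] 78.5 0.0791 [0.7078 0.2645] 37
[314. 204.] [0.5617 0.053 ] [0.121  0.0842] -14.2 0.0833 [0.559  0.0542] 830
[382. 198.] [ 0.5794 -0.1593] [0.0421 0.0154] -3.9 0.0862 [ 0.58   -0.1562] 42
[441. 215.] [ 0.5331 -0.3415] [0.0999 0.0087] -1.9 0.0825 [ 0.5301 -0.3408] 66
[381. 215.] [ 0.5278 -0.1556] [0.0557 0.0167] -6.1 
[... 1397 characters left out ...]
2
[375. 198.] [0.265  0.3125] [0.1198 0.0876] -56.3 0.0825 [0.2728 0.3166] 673
[237. 213.] [0.5627 0.0585] [0.1205 0.0883] -16.3 0.0824 [0.5712 0.0675] 697
[298. 218.] [0.4718 0.1988] [0.1221 0.0855] -5.7 0.0822 [0.4828 0.2088] 719
[339. 240.] [0.4754 0.338 ] [0.1235 0.0846] 19.4 0.0823 [0.4838 0.3441] 900
[165. 234.] [ 0.7547 -0.0117] [0.0845 0.0803] 55.6 0.0814 [ 0.7549 -0.0117] 288
[414. 251.] [0.3881 0.5033] [0.1242 0.0855] -35.8 0.0827 [0.402  0.5088] 896
[161. 275.] [0.8593 0.1203] [0.1222 0.1219] -9.7 0.083 [0.8522 0.1047] 820
[247. 287.] [0.7431 0.2776] [0.0614 0.0347] -44.8 0.081 [0.7468 0.2831] 131
high
[156. 142.] [ 0.5326 -0.3461] [0.0998 0.0211] -5.9 0.1433 [ 0.5338 -0.3432] 108
```

View pics/crop1.png

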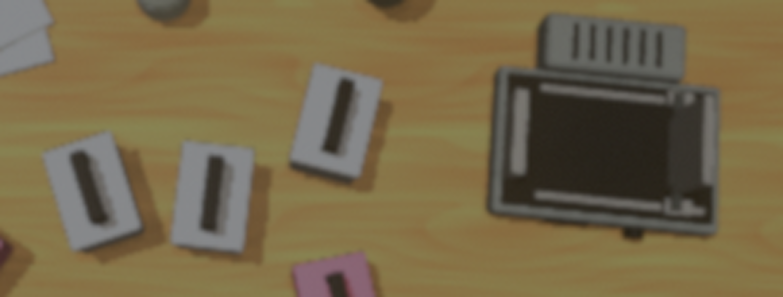

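Candidates in the top view are the grey tins at (224,231), (269,233) and (315,206). They fit the description: plain steel, 120x84, handle top at 0.122 and lid at 0.083 in both views. The pink and red ones are excluded. The crop confirms three grey tins with black handles, and the shaker with its jaw on the right. I start with T3, at (0.475,0.336) with yaw 20.

```bash
cat >> h.py <<'E'
def go(x,y,z,yaw):
    s=sense(); R=Ro.from_euler('xyz',s['ee_rot'],degrees=True).as_matrix()
    a=(yaw-s['ee_rot'][2]+180)%360-180
    R2=Ro.from_euler('xyz',[180,0,yaw],degrees=True).as_matrix()
    d=R2.T@(np.array([x,y,z])-s['position'])*1000
    print("roll %.3f then dx %.1f dy %.1f dz %.1f"%(-np.radians(a),*d), "t",round(s['t'],2),s['position'].round(4),s['ee_rot'].round(1),"F",s['wrist_force'].round(2),"w",round(s['width'],3),"g",round(s['grasp_force'],1))
E
python3 -c "
from h import *
go(.474,.335,.20,200)"
```

```text
roll -0.652 then dx -211.5 dy -304.1 dz 37.9 t 0.1 [0.1712 0.5484 0.2379] [-179.9   -0.   162.7] F [-0.62 -0.53 -1.66] w 0.999 g 0.0
```

```bash
python3 -m crank '[{"roll":-0.163},{"roll":-0.163},{"roll":-0.163},{"roll":-0.163},{"hand":50},{"hand":50}]' 
python3 -m crank '[{"dx":-26,"dy":-38},{"dx":-26,"dy":-38},{"dx":-26,"dy":-38},{"dx":-26,"dy":-38},{"dx":-26,"dy":-38},{"dx":-26,"dy":-38},{"dx":-26,"dy":-38},{"dx":-26,"dy":-38}]'
python3 -m crank '[{"dx":0}]'
cat > w.py <<'E'
from h import *
import sys
s=sense(); p,d=snapshot("wrist"); P=cloud("wrist",d,s); z=P[...,2]; np.savez("pics/w_%s.npz"%sys.argv[1],p=p,d=d)
cv2.imwrite("pics/w_%s.png"%sys.argv[1],p[:,:,::-1])
ok=d>0
print("handles");[print(*r) for r in rect(ok&(p.max(2)<70)&(z>.108)&(z<.13),P)]
print("lids");[print(*r) for r in rect(ok&(z>.076)&(z<.09),P)]
E
python3 w.py 1; python3 -c "
from h import *
go(.474,.335,.20,200)"
```

```text
handles
[306. 368.] [0.3527 0.5201] [0.0176 0.0079] 85.3 0.1123 [0.3521 0.5209] 97
lids
[443. 283.] [0.317  0.6892] [0.0596 0.0137] 33.5 0.0811 [0.3166 0.6881] 520
[107. 286.] [0.2105 0.3326] [0.0306 0.0274] -63.9 0.0806 [0.2111 0.3379] 450
[302. 353.] [0.359  0.5156] [0.0992 0.0523] 74.1 0.0814 [0.3573 0.5166] 2315
[410. 340.] [0.3795 0.6404] [0.0176 0.0053] 36.7 0.0812 [0.3789 0.6399] 34
roll -0.652 then dx -211.5 dy -304.2 dz 38.0 t 0.15 [0.1713 0.5485 0.238 ] [-179.9   -0.   162.7] F [-0.07 -0.39 -0.26] w 1.001 g 0.0$[0]: bad value
$[0]: bad value
$[0]: bad value
```

View pics/w_1.png

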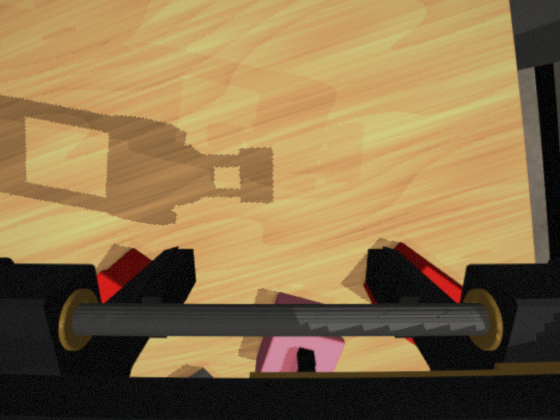

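The rows need every key, so the arm has not moved yet. The wrist view shows only red and pink look-alikes between the fingers, around (300,350).

```bash
python3 -m crank '[{"dx":0,"dy":0,"dz":0,"roll":-0.163,"hand":50},{"dx":0,"dy":0,"dz":0,"roll":-0.163,"hand":50},{"dx":0,"dy":0,"dz":0,"roll":-0.163,"hand":50},{"dx":0,"dy":0,"dz":0,"roll":-0.163,"hand":50}]' 30
python3 -m crank '[{"dx":-26,"dy":-38,"dz":0,"roll":0,"hand":50},{"dx":-26,"dy":-38,"dz":0,"roll":0,"hand":50},{"dx":-26,"dy":-38,"dz":0,"roll":0,"hand":50},{"dx":-26,"dy":-38,"dz":0,"roll":0,"hand":50},{"dx":-26,"dy":-38,"dz":0,"roll":0,"hand":50},{"dx":-26,"dy":-38,"dz":0,"roll":0,"hand":50},{"dx":-26,"dy":-38,"dz":0,"roll":0,"hand":50}]'
python3 -m crank '[{"dx":0,"dy":0,"dz":0,"roll":0,"hand":50},{"dx":0,"dy":0,"dz":0,"roll":0,"hand":50}]'
python3 w.py 2; python3 -c "
from h import *
go(.474,.335,.20,200)"
```

```text
t: 0.65
position: [0.1713, 0.5487, 0.2383]
ee_rot: [-180.0, -0.0, -159.7]
wrist_force: [-0.0, -0.3, 1.0]
width: 0.581
grasp_force: 0.0
t: 1.52
position: [0.4344, 0.3601, 0.2385]
ee_rot: [180.0, -0.0, -160.0]
wrist_force: [0.3, 0.5, 0.4]
width: 0.571
grasp_force: 0.0
t: 1.78
position: [0.433, 0.3612, 0.2383]
ee_rot: [180.0, -0.1, -160.0]
wrist_force: [-0.1, 0.1, -0.1]
width: 0.565
grasp_force: 0.0
handles
[ 91. 178.] [0.4686 0.1979] [0.0806 0.0175] -5.5 0.1186 [0.4662 0.1997] 2237
[443. 207.] [0.387  0.4992] [0.0806 0.0177] -33.8 0.1186 [0.3855 0.4975] 2151
[238. 231.] [0.4725 0.3354] [0.0802 0.0181] 19.5 0.1198 [0.4686 0.3349] 1657
lids
[16. 29.] [0.3703 0.0862] [0.0505 0.031 ] 12.2 0.0808 [0.3706 0.0895] 1894
[289.  22.] [0.2772 0.3187] [0.1201 0.0478] -57.4 0.0813 [0.286  0.3163] 5977
[118. 168.] [0.4695 0.197 ] [0.1205 0.0851] -5.9 0.0813 [0.4618 0.2035] 7488
[420. 193.] [0.3869 0.5   ] [0.1199 0.0848] -34.2 0.0814 [0.3836 0.4913] 7019
[247. 211.] [0.4734 0.3355] [0.1198 0.0842] 19.6 0.0814 [0.4602 0.3358] 6546
[  7. 197.] [0.5401 0.1016] [0.0693 0.0213] 5.5 0.0801 [0.5291 0.1   ] 671
[549. 223.] [0.3767 0.6434] [0.1004 0.0237] 31.7 0.0807 [0.3659 0.636 ] 1453
roll 0.001 then dx -29.8 dy -39.2 dz 38.4 t 1.82 [0.4326 0.3616 0.2384] [ 180.   -0. -160.] F [-0.92  0.17  0.2 ] w 0.568 g 0.0
```

```bash
python3 -m crank '[{"dx":-15,"dy":-19,"dz":0,"roll":0.004,"hand":50},{"dx":-14,"dy":-19.4,"dz":0,"roll":0.004,"hand":50},{"dx":0,"dy":0,"dz":30,"roll":0,"hand":50},{"dx":0,"dy":0,"dz":30,"roll":0,"hand":50},{"dx":0,"dy":0,"dz":30,"roll":0,"hand":50},{"dx":0,"dy":0,"dz":24,"roll":0,"hand":50},{"dx":0,"dy":0,"dz":20,"roll":0,"hand":50},{"dx":0,"dy":0,"dz":10,"roll":0,"hand":50}]'
python3 -m crank '[{"dx":0,"dy":0,"dz":0,"roll":0,"hand":50},{"dx":0,"dy":0,"dz":0,"roll":0,"hand":0},{"dx":0,"dy":0,"dz":0,"roll":0,"hand":0},{"dx":0,"dy":0,"dz":0,"roll":0,"hand":0},{"dx":0,"dy":0,"dz":0,"roll":0,"hand":0},{"dx":0,"dy":0,"dz":0,"roll":0,"hand":0}]' 30
```

```text
t: 2.82
position: [0.4741, 0.3341, 0.0934]
ee_rot: [-180.0, -0.1, -160.5]
wrist_force: [-0.0, -0.2, 0.1]
width: 0.568
grasp_force: 0.0
t: 3.58
position: [0.474, 0.3351, 0.0952]
ee_rot: [180.0, 0.0, -160.4]
wrist_force: [-0.7, 0.1, 3.8]
width: 0.201
grasp_force: 30.0
```

```bash
python3 -m crank '[{"dx":0,"dy":0,"dz":-5,"roll":0,"hand":0},{"dx":0,"dy":0,"dz":-10,"roll":0,"hand":0},{"dx":0,"dy":0,"dz":-5,"roll":0,"hand":0},{"dx":0,"dy":0,"dz":0,"roll":0,"hand":0},{"dx":0,"dy":0,"dz":0,"roll":0,"hand":0}]'
python3 -m crank '[{"dx":0,"dy":0,"dz":0,"roll":0,"hand":0}]'
```

```text
t: 4.2
position: [0.4736, 0.3349, 0.1146]
ee_rot: [-180.0, -0.0, -160.4]
wrist_force: [0.2, 0.1, -2.0]
width: 0.201
grasp_force: 30.0
t: 4.32
position: [0.4736, 0.3348, 0.1144]
ee_rot: [-180.0, -0.0, -160.5]
wrist_force: [-0.4, 0.6, -2.2]
width: 0.198
grasp_force: 30.0
```

T3 reads about 2.2 N, so it is light. I set it back down.

```bash
python3 -m crank '[{"dx":0,"dy":0,"dz":8,"roll":0,"hand":0},{"dx":0,"dy":0,"dz":6,"roll":0,"hand":0},{"dx":0,"dy":0,"dz":3,"roll":0,"hand":0},{"dx":0,"dy":0,"dz":2,"roll":0,"hand":0},{"dx":0,"dy":0,"dz":0.5,"roll":0,"hand":0},{"dx":0,"dy":0,"dz":0,"roll":0,"hand":0}]'
python3 -m crank '[{"dx":0,"dy":0,"dz":0,"roll":0,"hand":50},{"dx":0,"dy":0,"dz":0,"roll":0,"hand":50},{"dx":0,"dy":0,"dz":0,"roll":0,"hand":50},{"dx":0,"dy":0,"dz":0,"roll":0,"hand":50},{"dx":0,"dy":0,"dz":-20,"roll":0,"hand":50},{"dx":0,"dy":0,"dz":-40,"roll":0,"hand":50},{"dx":0,"dy":0,"dz":-40,"roll":0,"hand":50},{"dx":0,"dy":0,"dz":0,"roll":0,"hand":50}]'
python3 -c "
from h import *
go(.4695,.197,.194,174.3)"
```

```text
t: 5.08
position: [0.474, 0.335, 0.0954]
ee_rot: [180.0, 0.0, -160.5]
wrist_force: [-0.3, 0.2, -3.4]
width: 0.2
grasp_force: 30.0
t: 6.08
position: [0.476, 0.336, 0.1992]
ee_rot: [180.0, 0.4, -160.4]
wrist_force: [0.4, -0.2, -0.8]
width: 0.569
grasp_force: 0.0
roll 0.441 then dx -7.3 dy -138.9 dz 5.2 t 6.08 [0.476  0.336  0.1992] [ 180.     0.4 -160.4] F [ 0.45 -0.25 -0.84] w 0.569 g 0.0
```

```bash
python3 -m crank '[{"dx":0,"dy":0,"dz":0,"roll":0.147,"hand":50},{"dx":0,"dy":0,"dz":0,"roll":0.147,"hand":50},{"dx":0,"dy":0,"dz":0,"roll":0.147,"hand":50},{"dx":-2.5,"dy":-46,"dz":0,"roll":0,"hand":50},{"dx":-2.5,"dy":-46,"dz":0,"roll":0,"hand":50},{"dx":-2.3,"dy":-46.9,"dz":0,"roll":0,"hand":50},{"dx":0,"dy":0,"dz":0,"roll":0,"hand":50},{"dx":0,"dy":0,"dz":0,"roll":0,"hand":50}]'
python3 w.py 3; python3 -c "
from h import *
go(.4695,.197,.094,174.3)"
```

```text
t: 7.08
position: [0.467, 0.1962, 0.1946]
ee_rot: [180.0, -0.0, 174.2]
wrist_force: [0.9, 0.1, 0.4]
width: 0.564
grasp_force: 0.0
handles
[47. 60.] [0.3423 0.0529] [0.081  0.0185] 12.5 0.1184 [0.3418 0.0549] 4363
[461. 207.] [0.4731 0.3339] [0.081  0.0173] 19.9 0.1188 [0.4706 0.3313] 2966
[280. 218.] [0.4686 0.1966] [0.0804 0.0173] -5.6 0.1201 [0.4655 0.1968] 2380
lids
[93. 77.] [0.3424 0.0523] [0.1197 0.0846] 12.1 0.0813 [0.3492 0.0629] 10899
[377.   6.] [0.3227 0.2852] [0.0269 0.0118] 84.4 0.0805 [0.3217 0.2834] 358
[433. 189.] [0.4738 0.335 ] [0.1206 0.0843] 19.7 0.0815 [0.4657 0.3274] 9630
[280. 201.] [0.4696 0.1968] [0.1193 0.0842] -5.7 0.0814 [0.4627 0.1975] 10341
[148. 265.] [0.5172 0.0655] [0.082  0.0318] 76.1 0.0807 [0.509 0.071] 1160
roll -0.000 then dx -2.4 dy 0.6 dz 100.8 t 7.12 [0.4671 0.1966 0.1948] [180.   -0.  174.3] F [-0.19  0.77  0.15] w 0.568 g 0.0
```

```bash
python3 -m crank '[{"dx":-2,"dy":0,"dz":30,"roll":0,"hand":50},{"dx":0,"dy":0,"dz":30,"roll":0,"hand":50},{"dx":0,"dy":0,"dz":25,"roll":0,"hand":50},{"dx":0,"dy":0,"dz":15.5,"roll":0,"hand":50},{"dx":0,"dy":0,"dz":0,"roll":0,"hand":50},{"dx":0,"dy":0,"dz":0,"roll":0,"hand":0},{"dx":0,"dy":0,"dz":0,"roll":0,"hand":0},{"dx":0,"dy":0,"dz":0,"roll":0,"hand":0}]' 30
python3 -m crank '[{"dx":0,"dy":0,"dz":0,"roll":0,"hand":0},{"dx":0,"dy":0,"dz":0,"roll":0,"hand":0},{"dx":0,"dy":0,"dz":-5,"roll":0,"hand":0},{"dx":0,"dy":0,"dz":-10,"roll":0,"hand":0},{"dx":0,"dy":0,"dz":-5,"roll":0,"hand":0},{"dx":0,"dy":0,"dz":0,"roll":0,"hand":0},{"dx":0,"dy":0,"dz":0,"roll":0,"hand":0}]'
python3 -m crank '[{"dx":0,"dy":0,"dz":0,"roll":0,"hand":0}]'
```

```text
t: 8.12
position: [0.4698, 0.1959, 0.0955]
ee_rot: [180.0, 0.1, 174.3]
wrist_force: [0.4, 0.2, -0.1]
width: 0.248
grasp_force: 0.0
t: 9.0
position: [0.4691, 0.1958, 0.1146]
ee_rot: [-180.0, -0.0, 174.3]
wrist_force: [0.4, -0.1, -3.3]
width: 0.199
grasp_force: 30.0
t: 9.12
position: [0.469, 0.1957, 0.1144]
ee_rot: [-180.0, -0.0, 174.3]
wrist_force: [0.7, 0.2, -2.7]
width: 0.198
grasp_force: 30.0
```

T2 reads about 3 N, so it is light too, and T1 should be the full one. I set T2 down and go to T1.

```bash
python3 -m crank '[{"dx":0,"dy":0,"dz":8,"roll":0,"hand":0},{"dx":0,"dy":0,"dz":6,"roll":0,"hand":0},{"dx":0,"dy":0,"dz":3,"roll":0,"hand":0},{"dx":0,"dy":0,"dz":2,"roll":0,"hand":0},{"dx":0,"dy":0,"dz":1,"roll":0,"hand":0},{"dx":0,"dy":0,"dz":0,"roll":0,"hand":0}]'
python3 -m crank '[{"dx":0,"dy":0,"dz":0,"roll":0,"hand":50},{"dx":0,"dy":0,"dz":0,"roll":0,"hand":50},{"dx":0,"dy":0,"dz":0,"roll":0,"hand":50},{"dx":0,"dy":0,"dz":0,"roll":0,"hand":50},{"dx":0,"dy":0,"dz":-20,"roll":0,"hand":50},{"dx":0,"dy":0,"dz":-40,"roll":0,"hand":50},{"dx":0,"dy":0,"dz":-40,"roll":0,"hand":50},{"dx":0,"dy":0,"dz":0,"roll":0,"hand":50}]'
python3 -c "
from h import *
go(.562,.056,.194,165.8)"
```

```text
t: 9.88
position: [0.4693, 0.1958, 0.0954]
ee_rot: [-180.0, -0.0, 174.3]
wrist_force: [-4.3, -1.1, 4.9]
width: 0.202
grasp_force: 30.0
t: 10.88
position: [0.4716, 0.1962, 0.1983]
ee_rot: [179.9, 0.4, 174.3]
wrist_force: [0.1, 0.1, -0.4]
width: 0.57
grasp_force: 0.0
roll 0.148 then dx -122.1 dy -113.8 dz 4.3 t 10.88 [0.4716 0.1962 0.1983] [179.9   0.4 174.3] F [ 0.13  0.13 -0.43] w 0.57 g 0.0
```

```bash
python3 -m crank '[{"dx":0,"dy":0,"dz":0,"roll":0.148,"hand":50},{"dx":-41,"dy":-38,"dz":0,"roll":0,"hand":50},{"dx":-41,"dy":-38,"dz":0,"roll":0,"hand":50},{"dx":-41,"dy":-38,"dz":0,"roll":0,"hand":50},{"dx":0,"dy":0,"dz":0,"roll":0,"hand":50},{"dx":0,"dy":0,"dz":0,"roll":0,"hand":50}]'
python3 w.py 4; python3 -c "
from h import *
go(.562,.056,.0945,165.8)
f=np.load('pics/w_4.npz');P=cloud('wrist',f['d'],sense());z=P[...,2]
print([r for r in rect((f['d']>0)&(z>.138)&(z<.152)&(P[...,1]<0),P)])"
```

```text
t: 11.62
position: [0.5595, 0.0553, 0.1933]
ee_rot: [180.0, -0.2, 165.8]
wrist_force: [0.1, -0.3, -0.7]
width: 0.563
grasp_force: 0.0
handles
[453.  51.] [0.4753 0.195 ] [0.068  0.0184] -5.5 0.1187 [0.4758 0.1925] 3535
[279. 217.] [0.5594 0.0547] [0.0802 0.017 ] -14.0 0.1201 [0.5565 0.0556] 2423
lids
[202.  10.] [0.4027 0.0413] [0.0511 0.0188] 76.1 0.0808 [0.3999 0.0378] 1148
[419.  69.] [0.4779 0.1954] [0.1031 0.0852] -5.7 0.0814 [0.48   0.1858] 10430
[551.  19.] [0.4715 0.2951] [0.0469 0.0129] 19.3 0.08 [0.4674 0.2907] 697
[279. 199.] [0.5601 0.055 ] [0.1194 0.0842] -14.1 0.0813 [0.5532 0.0568] 10480
[ 43. 237.] [ 0.5368 -0.1542] [0.0766 0.0184] -5.3 0.0858 [ 0.5332 -0.1515] 2135
[534. 295.] [0.704  0.2695] [0.0123 0.0029] 72.1 0.0801 [0.7038 0.2691] 56
[260. 368.] [ 0.719  -0.0056] [0.0546 0.0117] 75.6 0.0806 [ 0.717  -0.0049] 337
roll 0.000 then dx -2.5 dy 0.7 dz 99.2 t 11.68 [0.5594 0.0559 0.1937] [ 1.800e+02 -1.000e-01  1.658e+02] F [ 0.24 -0.26 -0.76] w 0.566 g 0.0
[]
```

```bash
python3 -m crank '[{"dx":0,"dy":0,"dz":30,"roll":0,"hand":50},{"dx":0,"dy":0,"dz":30,"roll":0,"hand":50},{"dx":0,"dy":0,"dz":24,"roll":0,"hand":50},{"dx":0,"dy":0,"dz":15,"roll":0,"hand":50},{"dx":0,"dy":0,"dz":0,"roll":0,"hand":50},{"dx":0,"dy":0,"dz":0,"roll":0,"hand":0},{"dx":0,"dy":0,"dz":0,"roll":0,"hand":0},{"dx":0,"dy":0,"dz":0,"roll":0,"hand":0}]' 45
python3 -m crank '[{"dx":0,"dy":0,"dz":0,"roll":0,"hand":0},{"dx":0,"dy":0,"dz":0,"roll":0,"hand":0},{"dx":0,"dy":0,"dz":-5,"roll":0,"hand":0},{"dx":0,"dy":0,"dz":-10,"roll":0,"hand":0},{"dx":0,"dy":0,"dz":-5,"roll":0,"hand":0},{"dx":0,"dy":0,"dz":0,"roll":0,"hand":0},{"dx":0,"dy":0,"dz":0,"roll":0,"hand":0}]'
python3 -m crank '[{"dx":0,"dy":0,"dz":0,"roll":0,"hand":0}]'
```

```text
t: 12.68
position: [0.561, 0.055, 0.0965]
ee_rot: [180.0, 0.1, 165.8]
wrist_force: [0.2, -0.1, 1.0]
width: 0.254
grasp_force: 0.0
t: 13.55
position: [0.5603, 0.0552, 0.1155]
ee_rot: [-180.0, -0.0, 165.8]
wrist_force: [0.4, 0.1, -8.3]
width: 0.197
grasp_force: 45.0
t: 13.68
position: [0.5602, 0.0552, 0.1154]
ee_rot: [-180.0, -0.0, 165.8]
wrist_force: [0.1, -0.0, -7.8]
width: 0.198
grasp_force: 45.0
```

T1 reads about 8 N, so it is the full tin. I raise it and carry it above the shaker, where the wrist camera can measure the stop and jaw.

```bash
python3 -m crank '[{"dx":0,"dy":0,"dz":-20,"roll":0,"hand":0},{"dx":0,"dy":0,"dz":-35,"roll":0,"hand":0},{"dx":0,"dy":0,"dz":-40,"roll":0,"hand":0},{"dx":0,"dy":0,"dz":-35,"roll":0,"hand":0},{"dx":0,"dy":0,"dz":-20,"roll":0,"hand":0},{"dx":0,"dy":0,"dz":-5,"roll":-0.08,"hand":0},{"dx":0,"dy":0,"dz":0,"roll":-0.077,"hand":0}]'
python3 -c "
from h import *
go(.54,-.25,.27,174.8)"
```

```text
t: 14.55
position: [0.5606, 0.0551, 0.2712]
ee_rot: [180.0, 0.1, 174.9]
wrist_force: [0.0, 0.6, -8.6]
width: 0.192
grasp_force: 45.0
roll 0.003 then dx -7.1 dy -305.7 dz 1.2 t 14.55 [0.5606 0.0551 0.2712] [1.800e+02 1.000e-01 1.749e+02] F [ 0.04  0.59 -8.61] w 0.192 g 45.0
```

```bash
python3 -m crank '[{"dx":0,"dy":-20,"dz":0,"roll":0,"hand":0},{"dx":-1,"dy":-45,"dz":0,"roll":0,"hand":0},{"dx":-1,"dy":-55,"dz":0,"roll":0,"hand":0},{"dx":-1,"dy":-55,"dz":0,"roll":0,"hand":0},{"dx":-1,"dy":-55,"dz":0,"roll":0,"hand":0},{"dx":-1,"dy":-45,"dz":0,"roll":0,"hand":0},{"dx":-1,"dy":-25,"dz":0,"roll":0,"hand":0},{"dx":-1,"dy":-5,"dz":0,"roll":0,"hand":0}]'
python3 -m crank '[{"dx":0,"dy":0,"dz":0,"roll":0,"hand":0},{"dx":0,"dy":0,"dz":0,"roll":0,"hand":0},{"dx":0,"dy":0,"dz":0,"roll":0,"hand":0}]'
python3 - <<'E'
from h import *
s=sense(); p,d=snapshot("wrist"); P=cloud("wrist",d,s); z=P[...,2]; np.savez("pics/w_5.npz",p=p,d=d)
cv2.imwrite("pics/w_5.png",p[:,:,::-1]); print(s['position'],s['ee_rot'],s['wrist_force'])
ok=d>0
print("stop");[print(*r) for r in rect(ok&(z>.08)&(z<.095)&(abs(P[...,0]-.54)<.15),P)]
print("jaw");[print(*r) for r in rect(ok&(z>.135)&(z<.152)&(abs(P[...,0]-.54)<.15),P)]
print("motor");[print(*r) for r in rect(ok&(z>.053)&(z<.066)&(abs(P[...,0]-.6)<.15),P)]
E
```

```text
t: 15.55
position: [0.5391, -0.2511, 0.2702]
ee_rot: [180.0, -0.0, 174.6]
wrist_force: [0.2, 0.5, -7.8]
width: 0.199
grasp_force: 45.0
t: 15.92
position: [0.5401, -0.2481, 0.2708]
ee_rot: [180.0, 0.0, 174.9]
wrist_force: [0.6, -0.2, -8.1]
width: 0.202
grasp_force: 45.0
[ 0.54008811 -0.2481187   0.27081743] [1.79992985e+02 3.76546507e-03 1.74884836e+02] [ 0.59398947 -0.24488022 -8.10907176]
stop
[549.  23.] [0.3983 0.0297] [0.0195 0.0194] -78.9 0.0816 [0.3985 0.0296] 364
[192. 187.] [ 0.5312 -0.342 ] [0.0994 0.0097] 0.4 0.0876 [ 0.5287 -0.3417] 383
[366. 186.] [ 0.5484 -0.1558] [0.0988 0.0159] -4.0 0.0884 [ 0.545  -0.1562] 1225
jaw
[170. 200.] [ 0.5313 -0.3477] [0.0996 0.0128] -5.1 0.1433 [ 0.5289 -0.3463] 1717
motor
[192. 164.] [ 0.5314 -0.3518] [0.1482 0.0307] -5.1 0.0599 [ 0.5091 -0.3453] 968
[200. 260.] [ 0.6264 -0.3565] [0.0167 0.0119] 88.4 0.0572 [ 0.6265 -0.3563] 121
[471. 301.] [ 0.7179 -0.0078] [0.0312 0.0043] 78.9 0.059 [ 0.7167 -0.0114] 77
```

View pics/w_5.png

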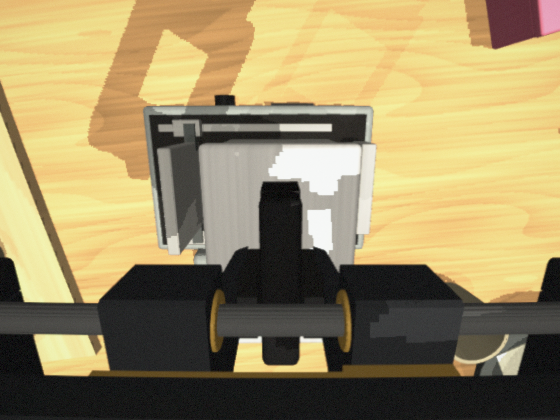

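The stop is at (365,188) and the jaw plate at (175,200), with the tin between them and visually square. The jaw gives yaw −5.1. Shaker origin ≈ (0.540,−0.252) and jaw ≈ 0.011. The tool is already at that yaw.

```bash
python3 -m crank '[{"dx":0,"dy":-3.5,"dz":10,"roll":0,"hand":0},{"dx":0,"dy":0,"dz":25,"roll":0,"hand":0},{"dx":0,"dy":0,"dz":30,"roll":0,"hand":0},{"dx":0,"dy":0,"dz":30,"roll":0,"hand":0},{"dx":0,"dy":0,"dz":20,"roll":0,"hand":0},{"dx":0,"dy":0,"dz":8,"roll":0,"hand":0},{"dx":0,"dy":0,"dz":3,"roll":0,"hand":0},{"dx":0,"dy":0,"dz":0,"roll":0,"hand":0}]'
python3 -m crank '[{"dx":0,"dy":0,"dz":1.5,"roll":0,"hand":0},{"dx":0,"dy":0,"dz":1,"roll":0,"hand":0},{"dx":0,"dy":0,"dz":0,"roll":0,"hand":0}]'
```

```text
t: 16.98
position: [0.5401, -0.2532, 0.1457]
ee_rot: [-179.9, 0.1, 174.8]
wrist_force: [-0.5, -0.2, -8.4]
width: 0.197
grasp_force: 45.0
t: 17.35
position: [0.5395, -0.2528, 0.1424]
ee_rot: [-180.0, 0.0, 174.8]
wrist_force: [0.3, 0.2, -9.6]
width: 0.201
grasp_force: 45.0
```

```bash
python3 -m crank '[{"dx":0,"dy":0,"dz":0.8,"roll":0,"hand":0},{"dx":0,"dy":0,"dz":0.8,"roll":0,"hand":0},{"dx":0,"dy":0,"dz":0,"roll":0,"hand":0}]'
python3 -m crank '[{"dx":0,"dy":0,"dz":0.5,"roll":0,"hand":0},{"dx":0,"dy":0,"dz":0,"roll":0,"hand":0}]'
```

```text
t: 17.73
position: [0.5396, -0.2532, 0.1412]
ee_rot: [-180.0, 0.0, 174.8]
wrist_force: [-2.7, -0.4, -2.8]
width: 0.201
grasp_force: 45.0
t: 17.98
position: [0.5397, -0.2533, 0.1412]
ee_rot: [-179.9, 0.0, 174.8]
wrist_force: [-5.5, -1.4, 3.9]
width: 0.199
grasp_force: 45.0
```

Contact is made and the load is on the bed. I release and rise.

```bash
python3 -m crank '[{"dx":0,"dy":0,"dz":-0.3,"roll":0,"hand":50},{"dx":0,"dy":0,"dz":0,"roll":0,"hand":50},{"dx":0,"dy":0,"dz":0,"roll":0,"hand":50},{"dx":0,"dy":0,"dz":0,"roll":0,"hand":50},{"dx":0,"dy":0,"dz":-20,"roll":0,"hand":50},{"dx":0,"dy":0,"dz":-40,"roll":0,"hand":50},{"dx":0,"dy":0,"dz":-40,"roll":0,"hand":50},{"dx":0,"dy":0,"dz":-10,"roll":0,"hand":50}]'
python3 -m crank '[{"dx":0,"dy":0,"dz":0,"roll":0,"hand":0},{"dx":0,"dy":0,"dz":0,"roll":0,"hand":0}]'
cat > m.py <<'E'
from h import *
import sys
s=sense(); p,d=snapshot("wrist"); P=cloud("wrist",d,s); z=P[...,2]; np.savez("pics/w_%s.npz"%sys.argv[1],p=p,d=d)
cv2.imwrite("pics/w_%s.png"%sys.argv[1],p[:,:,::-1]); print(s['t'],s['position'].round(4),s['ee_rot'].round(1),s['wrist_force'].round(1))
ok=(d>0)&(abs(P[...,0]-.54)<.15)&(abs(P[...,1]+.25)<.16)
for nm,a,b in(("stop",.08,.095),("jaw",.135,.151),("lid",.118,.134),("handle",.155,.175)):
    print(nm);[print(*r) for r in rect(ok&(z>a)&(z<b),P)]
E
python3 m.py 6
```

```text
t: 18.98
position: [0.5411, -0.2538, 0.2552]
ee_rot: [-179.8, 0.4, 174.8]
wrist_force: [-0.0, 0.0, 0.5]
width: 0.57
grasp_force: 0.0
t: 19.23
position: [0.5388, -0.2522, 0.2487]
ee_rot: [179.9, -0.1, 174.8]
wrist_force: [-0.1, 0.4, -0.7]
width: 0.366
grasp_force: 0.0
19.225 [ 0.5388 -0.2522  0.2487] [ 1.799e+02 -1.000e-01  1.748e+02] [-0.1  0.4 -0.7]
stop
[190. 192.] [ 0.5312 -0.3421] [0.0997 0.0098] 0.2 0.0878 [ 0.528  -0.3417] 431
[374. 193.] [ 0.549  -0.1567] [0.0996 0.0168] -5.1 0.088 [ 0.5459 -0.1576] 1668
jaw
[166. 207.] [ 0.5312 -0.3478] [0.0993 0.0128] -5.3 0.1432 [ 0.5281 -0.3462] 1979
[280. 162.] [ 0.4992 -0.2489] [0.0175 0.0025] 81.7 0.1444 [ 0.4988 -0.2484] 61
lid
[279. 193.] [ 0.5393 -0.2526] [0.1197 0.0843] -5.2 0.1264 [ 0.5296 -0.2515] 9325
[177. 201.] [ 0.5314 -0.3423] [0.0999 0.0102] 0.5 0.1262 [ 0.5275 -0.3418] 684
handle
[279. 214.] [ 0.5392 -0.2528] [0.082  0.0178] -4.9 0.1651 [ 0.5367 -0.2524] 2372
```

The tin stands upright and square at (0.539,−0.253), lid height 0.126. Next I close the fingers, go behind the jaw's outer face and descend to z≈0.115.

```bash
python3 -m crank '[{"dx":0,"dy":-30,"dz":0,"roll":0,"hand":0},{"dx":0,"dy":-50,"dz":0,"roll":0,"hand":0},{"dx":0,"dy":-40,"dz":0,"roll":0,"hand":0},{"dx":0,"dy":-17,"dz":10,"roll":0,"hand":0},{"dx":0,"dy":0,"dz":40,"roll":0,"hand":0},{"dx":0,"dy":0,"dz":40,"roll":0,"hand":0},{"dx":0,"dy":0,"dz":30,"roll":0,"hand":0},{"dx":0,"dy":0,"dz":12,"roll":0,"hand":0}]' 40
python3 -m crank '[{"dx":0,"dy":0,"dz":0,"roll":0,"hand":0},{"dx":0,"dy":0,"dz":0,"roll":0,"hand":0}]'
```

```text
t: 20.27
position: [0.5258, -0.3867, 0.1147]
ee_rot: [179.8, -0.2, 174.8]
wrist_force: [1.4, -0.4, -0.0]
width: 0.002
grasp_force: 0.0
t: 20.52
position: [0.5278, -0.3896, 0.1199]
ee_rot: [-179.9, 0.1, 174.8]
wrist_force: [-0.3, -0.5, -0.3]
width: 0.007
grasp_force: 0.0
```

```bash
python3 -m crank '[{"dx":0,"dy":8,"dz":3,"roll":0,"hand":0},{"dx":0,"dy":6,"dz":0,"roll":0,"hand":0},{"dx":0,"dy":4,"dz":0,"roll":0,"hand":0},{"dx":0,"dy":4,"dz":0,"roll":0,"hand":0},{"dx":0,"dy":4,"dz":0,"roll":0,"hand":0},{"dx":0,"dy":4,"dz":0,"roll":0,"hand":0}]'
python3 -m crank '[{"dx":0,"dy":6,"dz":0,"roll":0,"hand":0},{"dx":0,"dy":6,"dz":0,"roll":0,"hand":0}]'
```

```text
t: 21.28
position: [0.5299, -0.3597, 0.1158]
ee_rot: [-179.9, 0.0, 174.8]
wrist_force: [-0.0, -3.6, 1.4]
width: 0.004
grasp_force: 1.8
t: 21.52
position: [0.531, -0.3472, 0.1157]
ee_rot: [-180.0, 0.0, 174.8]
wrist_force: [-0.1, -3.4, 2.2]
width: 0.004
grasp_force: 1.9
```

```bash
python3 -m crank '[{"dx":0,"dy":6,"dz":0,"roll":0,"hand":0},{"dx":0,"dy":6,"dz":0,"roll":0,"hand":0},{"dx":0,"dy":5,"dz":0,"roll":0,"hand":0},{"dx":0,"dy":4,"dz":0,"roll":0,"hand":0},{"dx":0,"dy":4,"dz":0,"roll":0,"hand":0},{"dx":0,"dy":4,"dz":0,"roll":0,"hand":0}]'
python3 -m crank '[{"dx":0,"dy":5,"dz":0,"roll":0,"hand":0},{"dx":0,"dy":5,"dz":0,"roll":0,"hand":0},{"dx":0,"dy":5,"dz":0,"roll":0,"hand":0},{"dx":0,"dy":5,"dz":0,"roll":0,"hand":0}]'
python3 -m crank '[{"dx":0,"dy":4,"dz":0,"roll":0,"hand":0},{"dx":0,"dy":4,"dz":0,"roll":0,"hand":0},{"dx":0,"dy":3,"dz":0,"roll":0,"hand":0}]'
```

```text
t: 22.28
position: [0.5335, -0.3197, 0.1157]
ee_rot: [-179.8, 0.0, 174.8]
wrist_force: [-0.4, -8.4, 1.3]
width: 0.003
grasp_force: 4.6
t: 22.78
position: [0.5352, -0.3, 0.1156]
ee_rot: [-179.8, 0.0, 174.8]
wrist_force: [-1.7, -9.3, 1.0]
width: 0.004
grasp_force: 4.7
t: 23.15
position: [0.5362, -0.289, 0.1156]
ee_rot: [-179.9, 0.0, 174.8]
wrist_force: [-1.2, -9.3, 1.3]
width: 0.004
grasp_force: 4.5
```

```bash
python3 -m crank '[{"dx":0,"dy":2,"dz":0,"roll":0,"hand":0},{"dx":0,"dy":2,"dz":0,"roll":0,"hand":0},{"dx":0,"dy":2,"dz":0,"roll":0,"hand":0}]'
python3 -m crank '[{"dx":0,"dy":1.5,"dz":0,"roll":0,"hand":0},{"dx":0,"dy":1,"dz":0,"roll":0,"hand":0}]'
python3 -m crank '[{"dx":0,"dy":1,"dz":0,"roll":0,"hand":0}]'
python3 m.py 7
```

```text
t: 23.52
position: [0.5368, -0.2831, 0.1156]
ee_rot: [-179.9, 0.0, 174.8]
wrist_force: [-1.0, -9.4, 1.7]
width: 0.005
grasp_force: 4.5
t: 23.78
position: [0.537, -0.2805, 0.1156]
ee_rot: [-179.9, 0.0, 174.8]
wrist_force: [-1.8, -9.3, 1.2]
width: 0.006
grasp_force: 4.4
t: 23.9
position: [0.5371, -0.2795, 0.1156]
ee_rot: [-179.9, 0.0, 174.8]
wrist_force: [-1.8, -9.1, 2.5]
width: 0.007
grasp_force: 4.4
23.9 [ 0.5371 -0.2795  0.1156] [-179.9    0.   174.8] [-1.8 -9.1  2.5]
stop
[351. 152.] [ 0.4846 -0.2239] [0.0444 0.0103] -79.6 0.0865 [ 0.4861 -0.2351] 199
[443. 146.] [ 0.4877 -0.1834] [0.0318 0.0002] 85.2 0.0852 [ 0.4877 -0.1839] 57
[311. 195.] [ 0.5154 -0.2604] [0.0541 0.0108] -17.1 0.0876 [ 0.5089 -0.2589] 278
jaw
[335. 221.] [ 0.5093 -0.2544] [0.0386 0.0123] -5.1 0.1437 [ 0.5061 -0.2547] 2810
[448. 208.] [ 0.5076 -0.2062] [0.0198 0.0108] 84.5 0.1436 [ 0.5047 -0.2104] 991
[266. 276.] [ 0.5288 -0.2828] [0.0162 0.0066] 43.8 0.1426 [ 0.5275 -0.2841] 489
[295. 275.] [ 0.5295 -0.273 ] [0.0174 0.0074] -56.7 0.1425 [ 0.5287 -0.2721] 504
[421. 355.] [ 0.5681 -0.2196] [0.0164 0.0084] 18.4 0.1448 [ 0.5725 -0.2188] 180
lid
[415. 203.] [ 0.5188 -0.2283] [0.1272 0.0749] 84.7 0.1264 [ 0.5075 -0.2162] 18023
[489. 355.] [ 0.5932 -0.1737] [0.0257 0.0034] -2.7 0.126 [ 0.594  -0.1737] 73
[422. 339.] [ 0.5745 -0.2125] [0.0041 0.002 ] 74.1 0.132 [ 0.5745 -0.2126] 33
handle
[478. 257.] [ 0.5208 -0.2078] [0.0374 0.0191] -5.1 0.1636 [ 0.5166 -0.2098] 5948
[267. 297.] [ 0.5282 -0.2833] [0.0094 0.0057] 87.3 0.1584 [ 0.528  -0.2831] 320
[294. 297.] [ 0.5292 -0.2729] [0.0096 0.0049] 88.4 0.1585 [ 0.5289 -0.2731] 312
[459. 355.] [ 0.5601 -0.2117] [0.0289 0.0187] -4.9 0.1641 [ 0.5563 -0.2134] 2412
[262. 345.] [ 0.5402 -0.2833] [0.0145 0.0071] -5.3 0.166 [ 0.5428 -0.2859] 116
[299. 345.] [ 0.5406 -0.275 ] [0.0149 0.0072] -5.7 0.1661 [ 0.5439 -0.273 ] 119
```

View pics/w_7.png

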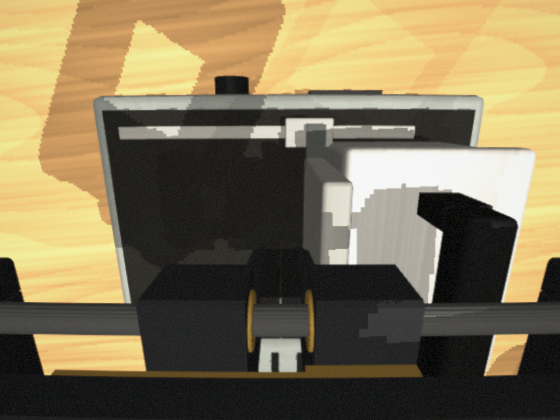

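The jaw plate (335,180) lies flat against the tin, which stays square to it. About 4 mm remain to the stop, so I creep on until the force rises.

```bash
python3 -m crank '[{"dx":0,"dy":1,"dz":0,"roll":0,"hand":0},{"dx":0,"dy":1,"dz":0,"roll":0,"hand":0}]'
python3 -m crank '[{"dx":0,"dy":0.8,"dz":0,"roll":0,"hand":0},{"dx":0,"dy":0,"dz":0,"roll":0,"hand":0}]'
python3 -m crank '[{"dx":0,"dy":0.8,"dz":0,"roll":0,"hand":0},{"dx":0,"dy":0,"dz":0,"roll":0,"hand":0}]'
```

```text
t: 24.2
position: [0.5372, -0.2776, 0.1156]
ee_rot: [-179.9, 0.0, 174.8]
wrist_force: [-2.3, -7.6, 1.0]
width: 0.006
grasp_force: 4.4
t: 24.45
position: [0.5373, -0.2766, 0.1156]
ee_rot: [-179.9, 0.0, 174.8]
wrist_force: [-1.3, -8.5, 2.0]
width: 0.005
grasp_force: 4.2
t: 24.7
position: [0.5374, -0.2759, 0.1156]
ee_rot: [-179.9, 0.0, 174.8]
wrist_force: [-1.1, -8.7, 2.1]
width: 0.006
grasp_force: 4.2
```

```bash
for i in 1; do python3 -m crank '[{"dx":0,"dy":0.8,"dz":0,"roll":0,"hand":0},{"dx":0,"dy":0,"dz":0,"roll":0,"hand":0}]' | sed -n 2,4p; python3 -m crank '[{"dx":0,"dy":0.8,"dz":0,"roll":0,"hand":0},{"dx":0,"dy":0,"dz":0,"roll":0,"hand":0}]' | sed -n 2,4p; python3 -m crank '[{"dx":0,"dy":0.8,"dz":0,"roll":0,"hand":0},{"dx":0,"dy":0,"dz":0,"roll":0,"hand":0}]'| sed -n 2,4p; done
```

```text
position: [0.5375, -0.2751, 0.1156]
ee_rot: [-179.9, 0.0, 174.8]
wrist_force: [-2.0, -8.2, 1.7]
position: [0.5375, -0.2743, 0.1156]
ee_rot: [-179.9, 0.0, 174.8]
wrist_force: [-1.5, -7.8, 3.3]
position: [0.5376, -0.2743, 0.1157]
ee_rot: [-179.8, 0.0, 174.8]
wrist_force: [-2.2, -10.9, 1.1]
```

```bash
python3 -m crank '[{"dx":0,"dy":0.8,"dz":0,"roll":0,"hand":0},{"dx":0,"dy":0,"dz":0,"roll":0,"hand":0}]' | sed -n 2,4p; python3 -m crank '[{"dx":0,"dy":0.5,"dz":0,"roll":0,"hand":0},{"dx":0,"dy":0,"dz":0,"roll":0,"hand":0}]' | sed -n 2,4p
```

```text
position: [0.5376, -0.2743, 0.1157]
ee_rot: [-179.7, 0.0, 174.8]
wrist_force: [-1.6, -13.4, 0.4]
position: [0.5376, -0.2743, 0.1157]
ee_rot: [-179.7, 0.1, 174.7]
wrist_force: [-2.8, -15.1, 0.3]
```

The jaw has stopped moving and the force is rising, so the tin is snug. I back off, rise and check.

```bash
python3 -m crank '[{"dx":0,"dy":-3,"dz":0,"roll":0,"hand":0},{"dx":0,"dy":-10,"dz":0,"roll":0,"hand":0},{"dx":0,"dy":-20,"dz":0,"roll":0,"hand":0},{"dx":0,"dy":-5,"dz":-20,"roll":0,"hand":0},{"dx":0,"dy":0,"dz":-50,"roll":0,"hand":0},{"dx":0,"dy":0,"dz":-50,"roll":0,"hand":0},{"dx":0,"dy":30,"dz":-20,"roll":0,"hand":0},{"dx":0,"dy":30,"dz":0,"roll":0,"hand":0}]'
python3 -m crank '[{"dx":0,"dy":0,"dz":0,"roll":0,"hand":0},{"dx":0,"dy":0,"dz":0,"roll":0,"hand":0},{"dx":0,"dy":0,"dz":0,"roll":0,"hand":0}]'
python3 m.py 8; python3 -c "
from h import *
p,d=snapshot('scene');cv2.imwrite('pics/scene9.png',p[:,:,::-1])"
```

```text
t: 26.95
position: [0.5407, -0.2499, 0.2579]
ee_rot: [-179.9, 0.2, 174.7]
wrist_force: [0.2, -0.8, -0.2]
width: 0.001
grasp_force: 0.0
t: 27.32
position: [0.5396, -0.25, 0.2549]
ee_rot: [180.0, -0.0, 174.7]
wrist_force: [0.2, -0.1, -0.5]
width: 0.003
grasp_force: 0.0
27.325 [ 0.5396 -0.25    0.2549] [180.   -0.  174.7] [ 0.2 -0.1 -0.5]
stop
[377. 192.] [ 0.5495 -0.1503] [0.0987 0.0035] -5.2 0.0883 [ 0.5477 -0.1502] 211
jaw
[278. 198.] [ 0.5334 -0.2513] [0.0859 0.0114] -5.2 0.1443 [ 0.5315 -0.2509] 1383
[332. 162.] [ 0.504  -0.2021] [0.02   0.0087] -67.8 0.1445 [ 0.5048 -0.2041] 88
[322. 246.] [ 0.5758 -0.2151] [0.0165 0.0016] -8.7 0.1434 [ 0.5779 -0.2157] 39
lid
[330. 191.] [ 0.543  -0.2095] [0.1197 0.0956] -5.0 0.1264 [ 0.534  -0.2044] 8675
handle
[338. 211.] [ 0.5433 -0.2037] [0.0813 0.0185] -5.0 0.1648 [ 0.5408 -0.2045] 2397
```

View pics/scene9.png

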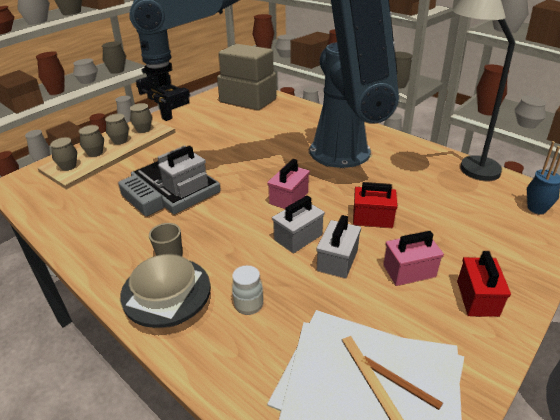

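View pics/w_8.png

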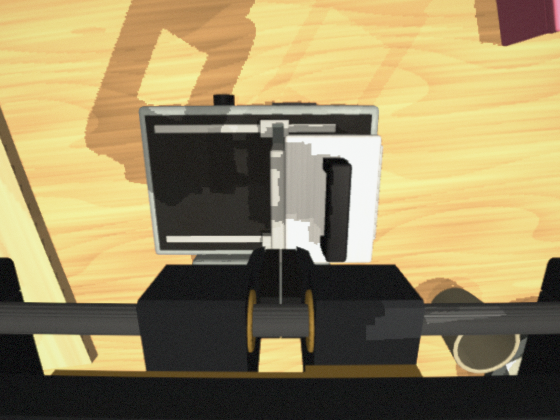

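The wrist view shows the jaw (278,190) flush against the tin (330,190), with the stop behind it; jaw ≈ 0.107. The scene view shows the other two tins upright at (298,224) and (339,245), and the cup (166,240) and jar (247,290) untouched.

```bash
python3 -c "
from rig import *
print(finish_job())"
```

```text
the job is handed in; nothing more can be done
None
```

The full tin (about 0.8 kg by wrist force) stands square on the shaker bed and is clamped snugly between jaw and stop (jaw about 0.107 by camera). The two light tins are upright on the bench, the cup and jar look undisturbed, and the job was handed in at about 27 s.

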